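# Present the unread glass plate to the label reader

## Task

First slide the dust cover of the label reader fully open, so that its light window is bare. Then, of the three glass plates on the mat, pick up the only one that lies label side up (seen from above with the frosted end pointing away from you, its corner notch is on the right; the two already read lie face down, notch on the left, and stay where they are, like the bottle and the vial rack) and hold it level, label still up, with its frosted end centred over the light window about 5 cm above it, the frosted end pointing at the camera mast and the plate square to the reader. Finish while still holding it there, steady and touching nothing but the gripper.

Things in the scene. Friction and masses are not known exactly. Their poses are not given: they have to be found in the camera images.
- plate: The plate to read: glass, 110 x 44 x 10 mm (x, y, z), 120 g, flat on the mat, label side up, at any yaw. Origin: centre of its underside. x points to the frosted end (last 34 mm matt white, the rest clear), z up out of the label side. A 15 x 15 mm square notch is cut from the corner at +x, -y. Grip its long edges at the clear end; other plates lie 130 mm or more away, centre to centre.
- plate_frosted (a point): Centre of the frosted field on the label side of 'plate': 38 mm from the origin along +x, 10 mm above the underside.
- plate_clear (a point): Point on the upper face of 'plate' at the clear end: 36 mm from the origin along -x. A good place to grip, 74 mm from the centre of the frosted field.
- turned_a: Already read plate lying face down: same size and shape as 'plate', but turned over, so its notch is at the LEFT (+y) corner seen from above with the frosted end pointing away. Leave it where it is. Origin: centre of the face it lies on; x points to its frosted end, z straight up (out of its back).
- turned_b: Already read plate lying face down: same size and shape as 'plate', but turned over, so its notch is at the LEFT (+y) corner seen from above with the frosted end pointing away. Leave it where it is. Origin: centre of the face it lies on; x points to its frosted end, z straight up (out of its back).
- mat: Fixed dark bench mat 320 x 340 x 4 mm on which the three plates lie (its top is 4 mm above the bench). Origin: centre of its underside.
- reader: Fixed label reader: white base 210 x 180 x 30 mm (x, y, z), x pointing roughly away from the robot. Origin: centre of the underside. A 12 mm camera mast stands 90 mm along +x, 45 mm along -y; its tilted camera head is 208 to 282 mm above the bench and reaches back to 30 mm along +x. Two 4 mm high rails guide the cover.
- window (a point): Centre of the light window, a white field 60 x 66 mm (x, y) flush with the top of the reader's base (30 mm above the bench), 45 mm along -x and 45 mm along -y from the reader's origin. Same axes as the reader: the mast stands straight along +x from it, 135 mm away.
- cover (a joint): Dust cover of the window, a grey plate 74 x 76 x 4 mm sliding along the reader's +y direction: 0 = window fully covered, 0.085 = fully open, at its stop (m). It slides stiffly (about 1.5 N) and stays where it is left.
- fin (a point): Top of the upright grip fin on the cover, at the centre of its top edge, 63 mm above the bench. The fin is 36 mm long (reader x), 12 mm thick (reader y) and stands 28 mm above the cover plate; it moves with the cover.
- bottle: Bystander: closed glass bottle with a blue cap, 60 mm diameter, 130 mm high, standing loose. Origin: centre of its underside.
- vial_rack: Bystander: white block 120 x 100 x 30 mm with small blue-capped vials, 49 mm high in all, standing loose. Origin: centre of its underside.
Mind the look-alikes: they are no part of the job. What is shaped like the plate but blue or red is not meant.

How it is judged:
By the outcome, as a careful person would: the job done as asked, in the order asked, and still so for the second after the job is handed in, while the arm keeps its last pose, push and grip.
It also fails if it takes over 54 s, if anything falls off the work surface, if the arm or the gripper's body presses on something with over 40 N, if the wrist force passes 120 N, or if a joint passes its speed limit or range.

## Robot

A 7-joint arm with a two-finger parallel gripper is mounted at the origin on the work surface. World frame = base frame: x ahead of the robot, y to its left, z up, the work surface at z = 0. Lengths are in m, angles in rad, forces in N, time in s.
With the tool pointing down it reaches from about 0.4 to 0.85 m from the base axis. Payload 4.5 kg.
Tool frame: the origin (TCP) lies midway between the tips of the shut fingers; the grasp point (between the pads) lies 19 mm behind it; z points along the fingers, y is the direction in which the jaws open and shut (so a half turn about z gives the same grasp; the last joint's range is limited). The gripper opens to 88 mm and grips with 3 to 60 N. Pads are 18 mm wide; open, the fingers measure 123 mm over their backs; the gripper's body (75 mm by 187 mm) begins 45 mm behind the grasp point.
Start: joints at [-1.205, 0.689, -0.195, 1.565, 0.157, 0.902, -0.215], TCP at [0.204, 0.591, 0.239] pointing down, gripper open.
Joint ranges: [-3.01, 3.01], [-0.46, 2.08], [-1.47, 1.51], [0.13, 2.56], [-1, 4.14], [0.04, 2.09], [-2.66, 2.66]. Speed limits (rad/s): [2.57, 2.57, 3.14, 3.14, 3.14, 3.14, 3.14].

## Interface

Orientations are given as a unit quaternion [x, y, z, w].
In Python, from plant import r, viewer gives the robot as it stands.
- The arm moves only by the tool play_rows, never from a script. Its argument "commands" is a list of rows, each an object with "delta_rot": the turn, a rotation vector about the tool's x, y, z normalised to -1 to 1, where 1 is pi rad, a list of three; "travel": the shift along the tool's x, y, z normalised to -1 to 1, where 1 is 15 cm, a list of three; "gripper": the opening, from -1 (shut) to 1 (fully open). In form: [{"delta_rot": [wx, wy, wz], "travel": [x, y, z], "gripper": gripper}, ...]. A call has 1 to 12 rows; each row is the pose to reach, as a shift and turn from the pose commanded when the call began, along the tool's axes at that moment, turning the shorter way round; what a row does not reach only later rows make up. A row lasts 1/8 s, in which the tool goes at most 62.5 mm and 10.7 degrees, less where a joint would pass 70% of its speed; a pose out of reach is approached as far as the arm can. A call with a number of a shift or a turn outside -1 to 1 is refused whole. A call with a gripper value outside its range is refused whole. The fingers move at their own pace and stop on an object; "force" is the grip in N (left out, the last holds). Time passes only in rows, so rows that repeat a pose let the fingers close. It gives the time, the measured TCP pose, the force and the opening at its end, in the units of the state.
- r.get_state(): the state, without advancing time (a new reading comes with each control period).
- viewer.snapshot(name): name is "scene" or "top" or "wrist"; returns a dict with "color" (480x640x3 uint8, red, green, blue), "z_map" (480x640 float32, m along the optical axis (not along the pixel's ray), 0 where there is no reading), "fx", "fy", "cx", "cy" (pixels), "distortion" ([k1, k2, p1, p2, k3] as OpenCV has them; the pictures are not rectified), "origin" and "attitude" of the camera in the world. Camera axes: x right, y up, looking along -z (the intrinsics and any distortion apply to the point x, -y, -z); pixel columns grow to the right and rows downward; lengths in m; the calibration is good to about 2 mm. A picture is of the moment at which its call begins.
- r.finish_job(): hands the job in, once; it reports no verdict.
Trained networks look in the newest picture that a camera, given by its name, has taken for a name from the list of things; names that differ only in an ending like _2 or _b are one class to them, and where a whole thing is asked for, a point or a joint stands for the part that bears it (a point fixed in the world has none). Each returns a list of dicts, best first, with "conf" (0 to 1); they miss things now and then, are a little off and sometimes report something else, mostly with a low value. They report only what shows in the picture. A call takes as long as a camera call. They do not tell look-alikes from the thing itself.
- viewer.outline_of(camera, label): "pixels" (480x640 bool, what is visible of it) and "at" ([column, row] in pixels, amid what is visible of it).
- viewer.pinpoint(camera, label): "at" ([column, row] in pixels: a listed point, or the origin of a listed thing).
The state is a dict: "clock": time; "q": joint angles; "qd": joint speeds; "joint_torque": joint torques, N m; "tool_pos": TCP position; "eef_rot": TCP orientation; "contact_force": force on the tool from outside, world axes, zero at the start; "moment": the same for the moment, N m; "opening": opening from 0.0 (shut) to 1.0 (fully open).
Only numpy, scipy, OpenCV 4.12 (cv2) and the standard library are available. Lean on these libraries where they do the work, as an engineer would, in place of code of your own. Each camera call takes 0.05 s, during which the arm holds its last target. There are 200 camera calls.

## Working session

There is one attempt and no reset: what is moved stays moved. The work goes in short steps, Python scripts to look and compute and a tool call to move; the robot and the scene stay as the last step left them, time stands still between calls to the robot, and variables do not carry over. Pictures are saved under pics/ and viewed, about 8 in all and at most 12, crops included, and the job is handed in when it is done.

Besides the shell and the picture viewer there is one more tool, called by a JSON object that holds its "method" and its "body", one argument or row to a line. play_rows: Moves the arm, as the interface text tells. Its arguments: {"type":"object","properties":{"commands":{"type":"array","items":{"type":"object","properties":{"delta_rot":{"type":"array","items":{"type":"number","minimum":-1,"maximum":1}},"travel":{"type":"array","items":{"type":"number","minimum":-1,"maximum":1}},"gripper":{"type":"number"}}}},"force":{"type":"number"}},"required":["commands"]}

```bash
mkdir -p pics; ls; cat > h.py <<'E'
import numpy as np, cv2
from scipy.spatial.transform import Rotation as R
from plant import r, viewer
def K(s): return np.array([[s['fx'],0,s['cx']],[0,s['fy'],s['cy']],[0,0,1.]])
def att(s):
    a=np.array(s['attitude'],float)
    return R.from_quat(a) if a.size==4 else R.from_matrix(a.reshape(3,3))
def ray(s,px):
    u=cv2.undistortPoints(np.array(px,float).reshape(-1,1,2),K(s),np.array(s['distortion'],float)).reshape(-1,2)
    return att(s).apply(np.c_[u[:,0],-u[:,1],-np.ones(len(u))])
def at_z(s,px,z):
    d=ray(s,px); o=np.array(s['origin']); return o+d*((z-o[2])/d[:,2])[:,None]
def by_depth(s,px):
    px=np.array(px,float).reshape(-1,2); zz=s['z_map'][px[:,1].round().astype(int),px[:,0].round().astype(int)]
    return np.array(s['origin'])+ray(s,px)*zz[:,None]
def proj(s,P):
    c=att(s).inv().apply(np.atleast_2d(P)-np.array(s['origin'])); c=c*[1,-1,-1]
    return cv2.projectPoints(c,np.zeros(3),np.zeros(3),K(s),np.array(s['distortion'],float))[0].reshape(-1,2)
def save(n,im): cv2.imwrite(f'pics/{n}.png',np.ascontiguousarray(im[:,:,::-1]))
E
python3 - <<'E'
from h import *
np.set_printoptions(precision=4,suppress=True)
print(r.get_state())
for c in ['top','scene']:
    s=viewer.snapshot(c); save(c+'0',s['color'])
    print(c,s['origin'],s['attitude'],s['fx'],s['distortion'])
    for l in ['plate','turned_a','plate_frosted','plate_clear','reader','window','cover','fin','bottle','vial_rack','mat']:
        for d in viewer.pinpoint(c,l)[:4]:
            z={'plate':.004,'turned_a':.004,'plate_frosted':.014,'plate_clear':.014,'window':.03,'fin':.063,'cover':.03}.get(l,0)
            print(l,round(d['conf'],2),np.array(d['at']).round(1),at_z(s,d['at'],z)[0])
E
```

```text
pics
{'clock': 0.0, 'q': array([-1.2052,  0.69  , -0.1945,  1.5664,  0.1573,  0.9025, -0.2151]), 'qd': array([-0.0011,  0.0007, -0.    , -0.0016,  0.001 ,  0.0004, -0.0003]), 'joint_torque': array([  0.0009, -52.7574,  -1.2671, -15.3426,  -0.0528,   0.0067,
         0.0002]), 'tool_pos': array([0.2034, 0.5903, 0.2379]), 'eef_rot': array([ 0.1651,  0.9863, -0.0009, -0.0001]), 'contact_force': array([ 0.3684, -0.0186, -1.0217]), 'moment': array([-0.0069,  0.0168,  0.0477]), 'opening': 0.9997052289300651}
top [ 0.3288 -0.0849  1.1058] [-0.071   0.056   0.7066 -0.7018] 436.8727477901229 [-0.0785  0.      0.      0.      0.    ]
plate 0.94 [241.6 266. ] [0.4613 0.1421 0.004 ]
plate 0.88 [296.4 145.6] [0.7848 0.0038 0.004 ]
plate 0.58 [165.2 370.4] [0.2002 0.3288 0.004 ]
plate 0.57 [318.2 291.1] [ 0.3966 -0.0534  0.004 ]
turned_a 0.86 [217.6 212.7] [0.602  0.2095 0.004 ]
turned_a 0.8 [171.5 262.2] [0.4721 0.3256 0.004 ]
plate_frosted 0.91 [170.2 384.1] [0.1686 0.3111 0.014 ]
plate_frosted 0.88 [317.6 275.7] [ 0.4344 -0.0523  0.014 ]
plate_frosted 0.78 [298.3 156.4] [ 0.7502 -0.0023  0.014 ]
plate_frosted 0.77 [247.  283.4] [0.4161 0.1252 0.014 ]
plate_clear 0.98 [329.8 305.1] [ 0.3612 -0.0823  0.014 ]
plate_clear 0.86 [295.2 132.2] [0.8189 0.0065 0.014 ]
plate_clear 0.62 [234.9 256.1] [0.4855 0.1579 0.014 ]
reader 0.56 [382.4 207.1] [ 0.6134 -0.2213  0.    ]
window 0.91 [403.2 219.7] [ 0.5725 -0.2691  0.03  ]Traceback (most recent call last):
  File "<stdin>", line 8, in <module>
ValueError: it knows: bottle, fin, mat, plate, plate_clear, plate_frosted, reader, turned, vial_rack, window
```

```bash
python3 - <<'E'
from h import *
np.set_printoptions(precision=4,suppress=True)
for c in ['top','scene']:
    s=viewer.snapshot(c); save(c+'1',s['color'])
    print(c,s['origin'])
    for l in ['plate','turned','window','reader','fin','bottle','vial_rack','mat']:
        for d in viewer.pinpoint(c,l)[:4]:
            z={'plate':.004,'turned':.004,'window':.03,'fin':.063}.get(l,0)
            print(l,round(d['conf'],2),np.array(d['at']).round(1),at_z(s,d['at'],z)[0])
    if c=='top': save('top1x',cv2.resize(s['color'][110:410,130:530],None,fx=2,fy=2,interpolation=cv2.INTER_CUBIC))
E
```

```text
top [ 0.3288 -0.0849  1.1058]
plate 0.92 [294.8 146.6] [0.782 0.008 0.004]
plate 0.89 [168.4 370.8] [0.1994 0.3206 0.004 ]
plate 0.81 [320.7 290.4] [ 0.3983 -0.0597  0.004 ]
plate 0.62 [244.2 265.4] [0.4628 0.1354 0.004 ]
turned 0.89 [216.1 213.2] [0.6007 0.2134 0.004 ]
turned 0.66 [219.5 155.5] [0.7604 0.2111 0.004 ]
turned 0.6 [171.3 259.7] [0.4786 0.3265 0.004 ]
window 0.89 [403.  219.7] [ 0.5725 -0.2686  0.03  ]
window 0.64 [477.  241.6] [ 0.5148 -0.4527  0.03  ]
reader 0.98 [381.1 205.3] [ 0.6182 -0.2181  0.    ]
fin 0.64 [406.  223.4] [ 0.5557 -0.2699  0.063 ]
bottle 0.7 [220.2 156.3] [0.7596 0.2101 0.    ]
bottle 0.63 [244.9 266.4] [0.4607 0.1343 0.    ]
vial_rack 0.87 [475.7 241.5] [ 0.5203 -0.4595  0.    ]
mat 0.94 [210.5 243.7] [0.5204 0.226  0.    ]
scene [ 1.6541 -0.175   1.0415]
plate 0.9 [323.1 240.3] [ 0.4007 -0.0597  0.004 ]
plate 0.87 [433.2 192.7] [0.1912 0.3363 0.004 ]
plate 0.78 [362.2 338.1] [ 0.7923 -0.0015  0.004 ]
plate 0.74 [390.  247.7] [0.4578 0.1346 0.004 ]
turned 0.97 [456.3 248.4] [0.4835 0.3298 0.004 ]
turned 0.72 [426.  279.9] [0.6054 0.2071 0.004 ]
window 0.66 [251.9 278.5] [ 0.5732 -0.2725  0.03  ]
window 0.56 [385.3 237.7] [0.4411 0.122  0.03  ]
fin 0.62 [255.2 264.9] [ 0.5555 -0.2604  0.063 ]
bottle 0.95 [444.  325.8] [0.7724 0.2129 0.    ]
vial_rack 0.86 [184.1 277.4] [ 0.5154 -0.4681  0.    ]
mat 0.93 [425.1 263.9] [0.5359 0.2223 0.    ]
mat 0.39 [383.7 236.5] [0.3988 0.127  0.    ]
```

View pics/top1x.png

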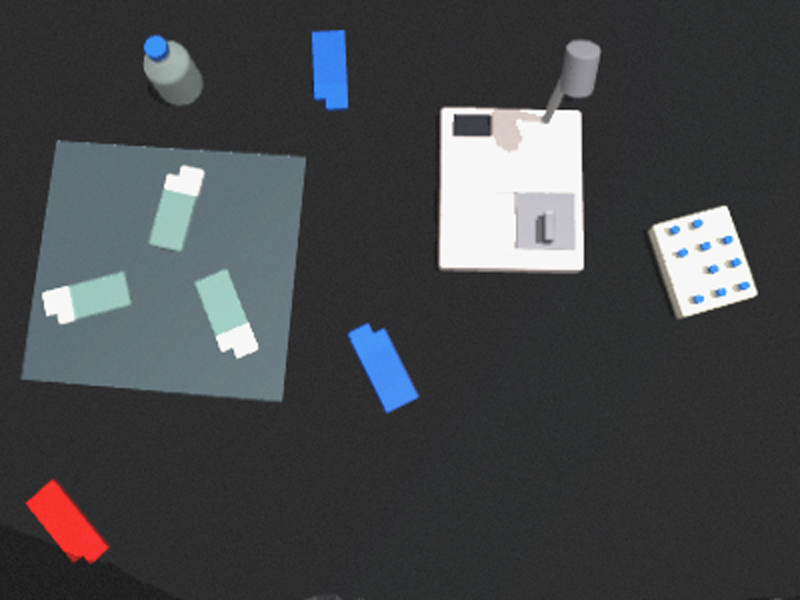

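View pics/scene1.png

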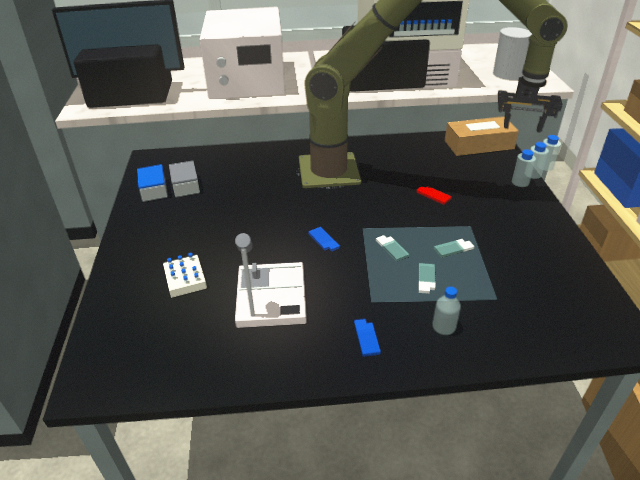

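The top crop (pixel = 130+u/2, 110+v/2) shows three glass plates:
- **Crop (177,208):** frosted end up, notch upper-left, so turned.
- **Crop (87,297):** frosted end left, notch lower-left. That is the left side when facing the frosted end, so turned.
- **Crop (227,312):** frosted end down, notch on the image left. That is the right side when facing the frosted end, so this is the label-up plate.

The blue and red plates are look-alikes. Next I'll confirm with a crop and measure the poses.

```bash
cat > meas.py <<'E'
from h import *
np.set_printoptions(precision=4,suppress=True)
def rect(s,mask,z):
    c=max(cv2.findContours(mask.astype(np.uint8),cv2.RETR_EXTERNAL,cv2.CHAIN_APPROX_NONE)[0],key=cv2.contourArea).reshape(-1,2)
    P=at_z(s,c,z)[:,:2]; (x,y),(w,h),a=cv2.minAreaRect((P*1000).astype(np.float32))
    return x/1000,y/1000,w,h,a,P
def plate_pose(s,px,z=.014,win=45):
    "plate near pixel px: glass = bright vs mat"
    im=cv2.cvtColor(s['color'],cv2.COLOR_RGB2HSV); v=im[:,:,2]
    m=np.zeros(v.shape,np.uint8); cv2.circle(m,tuple(int(i) for i in px),win,255,-1)
    t,_=cv2.threshold(v[m>0].reshape(-1,1),0,255,cv2.THRESH_OTSU)
    n,l,st,ce=cv2.connectedComponentsWithStats(((v>t)&(m>0)).astype(np.uint8))
    k=l[int(px[1]),int(px[0])]; g=l==k
    return rect(s,g,z),g,im,t
E
python3 - <<'E'
from meas import *
s=viewer.snapshot('top')
(x,y,w,h,a,P),g,im,t=plate_pose(s,(243,264))
print('C',x,y,w,h,a,g.sum(),t)
wh=g&(im[:,:,1]<40); rc=rect(s,wh,.014); print('frost',rc[:5],'centroid',at_z(s,[np.argwhere(wh)[:,::-1].mean(0)],.014))
# reader
for d in viewer.outline_of('top','reader')[:1]:
    hs=cv2.cvtColor(s['color'],cv2.COLOR_RGB2HSV)
    k=cv2.dilate(d['pixels'].astype(np.uint8),np.ones((5,5)))
    m=(k>0)&(s['color'].min(2)>110)
    print('reader white',rect(s,m,.03)[:5], rect(s,d['pixels'],.03)[:5])
    hv=m&(0==0)
# cover: grey
v=s['color'][200:240,375:430].astype(int)
f=viewer.outline_of('top','fin')
for d in f[:2]: print('fin outl',d['conf'],d['at'],d['pixels'].sum(),by_depth(s,[d['at']]))
gm=np.zeros((480,640),bool); c=s['color'].astype(int); sub=c[195:245,372:430]
gm[195:245,372:430]=(sub.mean(2)>100)&(sub.mean(2)<190); n,l,st,ce=cv2.connectedComponentsWithStats(gm.astype(np.uint8)); kk=1+st[1:,4].argmax()
print('cover',rect(s,l==kk,.035)[:5],st[kk])
zz=s['z_map'][195:245,372:430]; yy,xx=np.mgrid[195:245,372:430]; Q=by_depth(s,np.c_[xx.ravel(),yy.ravel()]); F=Q[Q[:,2]>.055]; print('fin pts',len(F),F.min(0),F.max(0),F.mean(0)); print('cover z',np.median(Q[:,2]))
A=s['color'][235:300,215:280]; B=s['color'][185:260,370:445]
save('c2',np.hstack([cv2.resize(A,(390,390),interpolation=cv2.INTER_NEAREST),cv2.resize(B,(390,390),interpolation=cv2.INTER_NEAREST)]))
E
```

```text
C 0.45671051025390624 0.13713131713867188 112.18529510498047 46.13163375854492 22.84711456298828 741 166.0
frost (0.4222460021972656, 0.12261183929443359, 37.38160705566406, 46.131805419921875, 22.828317642211914) centroid [[0.4247 0.1211 0.014 ]]
reader white (0.6283480224609375, -0.22518264770507812, 181.7975616455078, 241.83837890625, 88.41805267333984) (0.6611574096679688, -0.23116636657714842, 197.4951934814453, 327.6449890136719, 82.04818725585938)
fin outl 0.67 [404.0, 224.7] 852 [[ 0.5523 -0.2647  0.064 ]]
cover (0.560381103515625, -0.26474502563476565, 25.01848030090332, 41.07798385620117, 87.9184799194336) [397 216  11  17 103]
fin pts 100 [ 0.3288 -0.2731  0.0557] [ 0.5746 -0.0849  1.1058] [ 0.5247 -0.2409  0.2087]
cover z 0.03111432204400033
```

View pics/c2.png

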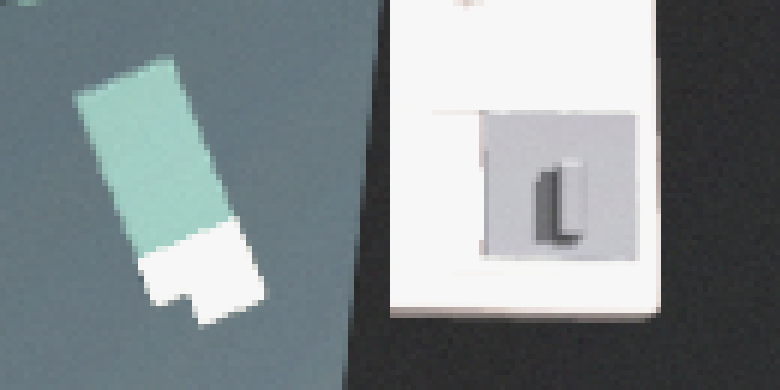

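The crop confirms it: the frosted end points down at (200,270), and the notch at (165,310) is at lower left, so on the right when facing the frosted end. That is the plate to read. The grey cover sits over the window, with its fin top at about top-pixel (405,223). Now the reader's yaw and the fin position.

```bash
python3 - <<'E'
from meas import *
s=viewer.snapshot('top'); g=s['color'].min(2).astype(float)
def edge(idx,axis,lo,hi):
    out=[]
    for i in idx:
        p=g[i,lo:hi] if axis==0 else g[lo:hi,i]
        d=np.abs(np.diff(cv2.GaussianBlur(p.reshape(1,-1),(3,1),0).ravel())); 
        w=d*(d>0.4*d.max()); e=lo+.5+(w*np.arange(len(d))).sum()/w.sum()
        out.append((e,i) if axis==0 else (i,e))
    P=at_z(s,out,.03)[:,:2]; 
    vx,vy,x0,y0=cv2.fitLine(P.astype(np.float32),cv2.DIST_HUBER,0,.001,.001).ravel()
    return np.array([x0,y0]),np.array([vx,vy]),np.degrees(np.arctan2(vy,vx))
L=edge(range(175,240),0,340,358); Rr=edge(range(175,240),0,412,430)
F=edge(range(358,415),1,238,250)
for n,e in zip('LRF',(L,Rr,F)): print(n,*e)
def inter(a,b): t=np.linalg.solve(np.c_[a[1],-b[1]],b[0]-a[0]); return a[0]+t[0]*a[1]
a=inter(L,F); b=inter(Rr,F); print('corners FL,FR',a,b,np.linalg.norm(a-b))
print('cover corners z35',at_z(s,[(388.3,206.5),(417.5,206.5),(417.5,235),(388.3,235)],.035))
print('fin',at_z(s,[(404.6,222.7)],.063))
E
```

```text
L [ 0.5982 -0.1343] [ 0.9996 -0.0277] -1.5898063
R [ 0.5966 -0.315 ] [ 0.9996 -0.0275] -1.5747803
F [ 0.5092 -0.2294] [0.0309 0.9995] 88.22716
corners FL,FR [ 0.5122 -0.1319] [ 0.5067 -0.3125] 0.1807332
cover corners z35 [[ 0.6058 -0.2319  0.035 ]
 [ 0.6052 -0.3058  0.035 ]
 [ 0.532  -0.3024  0.035 ]
 [ 0.5326 -0.2295  0.035 ]]
fin [[ 0.5575 -0.2665  0.063 ]]
```

{"method": "play_rows", "body": {
  "commands": [
    {"delta_rot": [0, 0, 0], "travel": [-0.816, -0.926, 0], "gripper": 1},
    {"delta_rot": [0, 0, 0], "travel": [-0.816, -0.926, 0], "gripper": 1},
    {"delta_rot": [0, 0, 0], "travel": [-0.816, -0.926, 0], "gripper": 1},
    {"delta_rot": [0, 0, 0], "travel": [-0.816, -0.926, 0], "gripper": 1}
  ],
  "force": 40
}}

```text
clock: 1.95
tool_pos: [0.2767, 0.4143, 0.2387]
eef_rot: [0.169, 0.986, -0.002, 0.001]
contact_force: [0.6, 1.1, -0.5]
opening: 1.003
```

{"method": "play_rows", "body": {
  "commands": [
    {"delta_rot": [0, 0, 0], "travel": [-0.816, -0.926, 0], "gripper": 1},
    {"delta_rot": [0, 0, 0], "travel": [-0.816, -0.926, 0], "gripper": 1},
    {"delta_rot": [0, 0, 0], "travel": [-0.816, -0.926, 0], "gripper": 1},
    {"delta_rot": [0, 0, 0], "travel": [-0.816, -0.926, 0], "gripper": 1}
  ]
}}

```text
clock: 2.45
tool_pos: [0.3463, 0.2445, 0.2387]
eef_rot: [0.169, 0.986, -0.001, 0.0]
contact_force: [-0.3, 0.8, -0.4]
opening: 1.005
```

{"method": "play_rows", "body": {
  "commands": [
    {"delta_rot": [0, 0, 0], "travel": [-0.816, -0.926, 0], "gripper": 1},
    {"delta_rot": [0, 0, 0], "travel": [-0.816, -0.926, 0], "gripper": 1},
    {"delta_rot": [0, 0, 0], "travel": [-0.816, -0.926, 0], "gripper": 1},
    {"delta_rot": [0, 0, 0], "travel": [-0.816, -0.926, 0], "gripper": 1}
  ]
}}

```text
clock: 2.95
tool_pos: [0.4171, 0.0743, 0.2387]
eef_rot: [0.169, 0.986, -0.0, 0.001]
contact_force: [-0.2, 1.0, -0.3]
opening: 0.999
```

{"method": "play_rows", "body": {
  "commands": [
    {"delta_rot": [0, 0, 0], "travel": [-0.816, -0.926, 0], "gripper": 1},
    {"delta_rot": [0, 0, 0], "travel": [-0.816, -0.926, 0], "gripper": 1},
    {"delta_rot": [0, 0, 0], "travel": [-0.816, -0.926, 0], "gripper": 1},
    {"delta_rot": [0, 0, 0], "travel": [-0.816, -0.926, 0], "gripper": 1}
  ]
}}

```text
clock: 3.45
tool_pos: [0.488, -0.0962, 0.2386]
eef_rot: [0.168, 0.986, -0.0, 0.001]
contact_force: [-0.2, 0.7, 1.0]
opening: 1.003
```

{"method": "play_rows", "body": {
  "commands": [
    {"delta_rot": [0, 0, 0.06], "travel": [-0.2, -0.23, 0], "gripper": 1},
    {"delta_rot": [0, 0, 0.12], "travel": [-0.4, -0.46, 0], "gripper": 1},
    {"delta_rot": [0, 0, 0.18], "travel": [-0.6, -0.69, 0], "gripper": 1},
    {"delta_rot": [0, 0, 0.24], "travel": [-0.816, -0.926, 0], "gripper": 1},
    {"delta_rot": [0, 0, 0.3], "travel": [-0.816, -0.926, 0], "gripper": 1},
    {"delta_rot": [0, 0, 0.36], "travel": [-0.816, -0.926, 0], "gripper": 1},
    {"delta_rot": [0, 0, 0.42], "travel": [-0.816, -0.926, 0], "gripper": 1},
    {"delta_rot": [0, 0, 0.48], "travel": [-0.816, -0.926, 0], "gripper": 1}
  ]
}}

```text
clock: 4.45
tool_pos: [0.5581, -0.2601, 0.2384]
eef_rot: [0.793, 0.609, 0.001, -0.001]
contact_force: [-0.4, 0.4, -0.8]
opening: 0.998
```

{"method": "play_rows", "body": {
  "commands": [
    {"delta_rot": [0, 0, 0.06], "travel": [0, 0, 0], "gripper": 1},
    {"delta_rot": [0, 0, 0.12], "travel": [0, 0, 0], "gripper": 1},
    {"delta_rot": [0, 0, 0.18], "travel": [0, 0, 0], "gripper": 1},
    {"delta_rot": [0, 0, 0.24], "travel": [0, 0, 0], "gripper": 1},
    {"delta_rot": [0, 0, 0.3], "travel": [0, 0, 0], "gripper": 1},
    {"delta_rot": [0, 0, 0.36], "travel": [0, 0, 0], "gripper": 1},
    {"delta_rot": [0, 0, 0.42], "travel": [0, 0, 0], "gripper": 1},
    {"delta_rot": [0, 0, 0.42], "travel": [0, 0, 0], "gripper": 1},
    {"delta_rot": [0, 0, 0.42], "travel": [0, 0, 0], "gripper": 1}
  ]
}}

```text
clock: 5.58
tool_pos: [0.557, -0.2627, 0.2384]
eef_rot: [1.0, -0.002, 0.0, -0.001]
contact_force: [-0.5, 0.3, 0.1]
opening: 1.0
```

```bash
cat > go.py <<'E'
from h import *
def go(p,psi):
    "delta from measured pose to TCP p with jaw heading psi (deg), tool level; in move units"
    st=r.get_state(); c=R.from_quat(st['eef_rot']); a=np.radians(psi)
    M=R.from_matrix(np.c_[[-np.sin(a),np.cos(a),0],[np.cos(a),np.sin(a),0],[0,0,-1]])
    print('t',round(st['clock'],2),'pos',st['tool_pos'].round(4),'psi',np.degrees(np.arctan2(*c.as_matrix()[[1,0],1])).round(2),'q',st['q'].round(2),'F',st['contact_force'].round(1))
    print('travel',(c.inv().apply(np.array(p)-st['tool_pos'])/.15).round(4),'rot',((c.inv()*M).as_rotvec()/np.pi).round(4))
E
python3 - <<'E'
from meas import *
from go import go
go([.556,-.267,.043],-91.6)
s=viewer.snapshot('wrist'); save('w1',s['color'])
for l in ['fin','window']:
    for d in viewer.pinpoint('wrist',l)[:2]: print(l,d['conf'],d['at'],at_z(s,[d['at']],.063 if l=='fin' else .03))
yy,xx=np.mgrid[0:480:2,0:640:2]; px=np.c_[xx.ravel(),yy.ravel()]; z=s['z_map'][px[:,1],px[:,0]]
Q=by_depth(s,px[z>0]); F=Q[(Q[:,2]>.056)&(Q[:,2]<.07)&(abs(Q[:,0]-.557)<.05)&(abs(Q[:,1]+.267)<.05)]
if len(F): print(len(F),cv2.minAreaRect((F[:,:2]*1000).astype(np.float32)),np.median(F[:,2]))
E
```

```text
t 5.58 pos [ 0.557  -0.2627  0.2384] psi -90.21 q [ 0.08  0.73  0.54  1.62 -0.45  0.92 -0.79] F [-0.5  0.3  0.1]
travel [-0.0068  0.0307  1.3027] rot [-0.0004 -0.      0.0077]
fin 0.79 [324.4, 227.3] [[ 0.5582 -0.2617  0.063 ]]
window 0.73 [329.6, 205.4] [[ 0.5718 -0.2665  0.03  ]]
150 ((559.84326171875, -263.09136962890625), (10.125082969665527, 35.43522262573242), 89.75770568847656) 0.06359459087850383
```

View pics/w1.png

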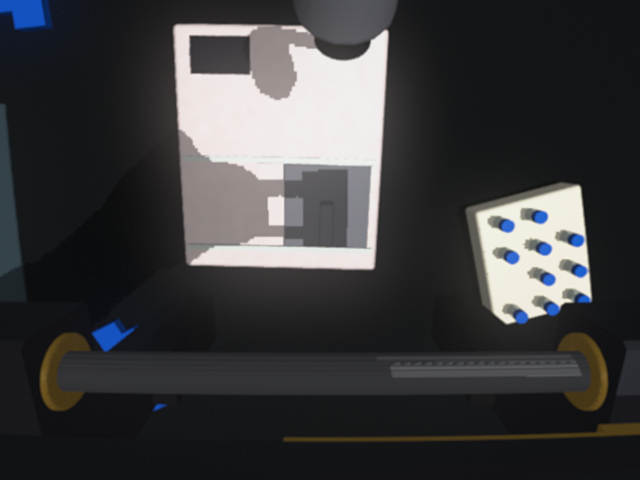

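Wrist view: fin at (325,225) between the open jaws, cover closed, mast head clear at top (345,20). Now descending.

{"method": "play_rows", "body": {
  "commands": [
    {"delta_rot": [0, 0, 0.0077], "travel": [0, 0.009, 0.33], "gripper": 1},
    {"delta_rot": [0, 0, 0.0077], "travel": [0, 0.009, 0.66], "gripper": 1},
    {"delta_rot": [0, 0, 0.0077], "travel": [0, 0.009, 1], "gripper": 1},
    {"delta_rot": [0, 0, 0.0077], "travel": [0, 0.009, 1], "gripper": 1}
  ]
}}

```text
clock: 6.22
tool_pos: [0.5536, -0.2646, 0.0855]
eef_rot: [1.0, -0.017, -0.003, -0.002]
contact_force: [-0.1, 0.4, -0.1]
opening: 1.003
```

{"method": "play_rows", "body": {
  "commands": [
    {"delta_rot": [0, 0, 0], "travel": [0, 0, 0.15], "gripper": 1},
    {"delta_rot": [0, 0, 0], "travel": [0, 0, 0.29], "gripper": 1},
    {"delta_rot": [0, 0, 0], "travel": [0, 0, 0.29], "gripper": 1}
  ]
}}

```text
clock: 6.6
tool_pos: [0.5557, -0.266, 0.045]
eef_rot: [1.0, -0.017, -0.0, -0.001]
contact_force: [0.5, -0.6, -0.9]
opening: 0.999
```

{"method": "play_rows", "body": {
  "commands": [
    {"delta_rot": [0, 0, 0], "travel": [0, 0, 0], "gripper": -1},
    {"delta_rot": [0, 0, 0], "travel": [0, 0, 0], "gripper": -1},
    {"delta_rot": [0, 0, 0], "travel": [0, 0, 0], "gripper": -1},
    {"delta_rot": [0, 0, 0], "travel": [0, 0, 0], "gripper": -1},
    {"delta_rot": [0, 0, 0], "travel": [0, 0, 0], "gripper": -1},
    {"delta_rot": [0, 0, 0], "travel": [0, 0, 0], "gripper": -1},
    {"delta_rot": [0, 0, 0], "travel": [0, 0, 0], "gripper": -1},
    {"delta_rot": [0, 0, 0], "travel": [0, 0, 0], "gripper": -1}
  ],
  "force": 25
}}

```text
clock: 7.6
tool_pos: [0.5559, -0.266, 0.0451]
eef_rot: [1.0, -0.017, -0.0, -0.0]
contact_force: [0.0, 0.9, 0.2]
opening: 0.133
```

{"method": "play_rows", "body": {
  "commands": [
    {"delta_rot": [0, 0, 0], "travel": [0, -0.1, 0], "gripper": -1},
    {"delta_rot": [0, 0, 0], "travel": [0, -0.2, 0], "gripper": -1},
    {"delta_rot": [0, 0, 0], "travel": [0, -0.3, 0], "gripper": -1},
    {"delta_rot": [0, 0, 0], "travel": [0, -0.4, 0], "gripper": -1},
    {"delta_rot": [0, 0, 0], "travel": [0, -0.48, 0], "gripper": -1},
    {"delta_rot": [0, 0, 0], "travel": [0, -0.55, 0], "gripper": -1},
    {"delta_rot": [0, 0, 0], "travel": [0, -0.56, 0], "gripper": -1},
    {"delta_rot": [0, 0, 0], "travel": [0, -0.57, 0], "gripper": -1},
    {"delta_rot": [0, 0, 0], "travel": [0, -0.57, 0], "gripper": -1}
  ]
}}

```text
clock: 8.72
tool_pos: [0.5585, -0.182, 0.0451]
eef_rot: [1.0, -0.017, -0.0, 0.001]
contact_force: [-1.7, -4.7, -2.2]
opening: 0.135
```

{"method": "play_rows", "body": {
  "commands": [
    {"delta_rot": [0, 0, 0], "travel": [0, -0.01, 0], "gripper": -1},
    {"delta_rot": [0, 0, 0], "travel": [0, -0.02, 0], "gripper": -1},
    {"delta_rot": [0, 0, 0], "travel": [0, -0.025, 0], "gripper": -1},
    {"delta_rot": [0, 0, 0], "travel": [0, -0.025, 0], "gripper": -1}
  ]
}}

```text
clock: 9.22
tool_pos: [0.5586, -0.1819, 0.0452]
eef_rot: [1.0, -0.019, 0.0, 0.003]
contact_force: [-1.3, -10.7, -5.6]
opening: 0.133
```

The cover is at its stop: it moved 84 mm, and pushing further raised the force to 10.7 N without motion. Releasing, lifting, and heading to the plate.

{"method": "play_rows", "body": {
  "commands": [
    {"delta_rot": [0, 0, 0], "travel": [0, 0.01, 0], "gripper": 0.2},
    {"delta_rot": [0, 0, 0], "travel": [0, 0.01, 0], "gripper": 0.2},
    {"delta_rot": [0, 0, 0], "travel": [0, 0.01, 0], "gripper": 0.2},
    {"delta_rot": [0, 0, 0], "travel": [0, 0.01, 0], "gripper": 0.2},
    {"delta_rot": [0, 0, 0], "travel": [0, 0.01, -0.3], "gripper": 0.2},
    {"delta_rot": [0, 0, 0], "travel": [0, 0.01, -0.7], "gripper": 1},
    {"delta_rot": [0, 0, 0], "travel": [0, 0.01, -1], "gripper": 1},
    {"delta_rot": [0, 0, 0], "travel": [0, 0.01, -1], "gripper": 1}
  ]
}}

```text
clock: 10.22
tool_pos: [0.5611, -0.1795, 0.1988]
eef_rot: [1.0, -0.017, 0.004, 0.001]
contact_force: [0.0, 0.7, -1.4]
opening: 0.917
```

```bash
python3 - <<'E'
from meas import *
from go import go
go([.49,.151,.25],112.8)
s=viewer.snapshot('wrist'); save('w2',s['color']); t=viewer.snapshot('top'); save('t2',np.hstack([cv2.resize(s['color'],(400,300)),cv2.resize(t['color'][150:270,340:500],(400,300))]))
for l in ['fin','window']:
    for n,i in (('wrist',s),('top',t)):
        for d in viewer.pinpoint(n,l)[:2]: print(n,l,d['conf'],d['at'],at_z(i,[d['at']],.063 if l=='fin' else .03))
E
```

```text
t 10.22 pos [ 0.5611 -0.1795  0.1988] psi -91.93 q [-0.07  0.75  0.54  1.75 -0.52  0.78 -0.87] F [ 0.   0.7 -1.4]
travel [-0.545  -2.1858 -0.3494] rot [-0.0029 -0.0015  0.8626]
wrist fin 0.85 [328.1, 238.0] [[ 0.5629 -0.1818  0.063 ]]
top fin 0.6 [371.4, 227.1] [[ 0.5472 -0.1852  0.063 ]]
wrist window 0.86 [428.5, 217.4] [[ 0.5701 -0.2643  0.03  ]]
top window 0.83 [403.5, 219.2] [[ 0.5738 -0.2699  0.03  ]]
top window 0.33 [373.3, 226.5] [[ 0.5556 -0.1932  0.03  ]]
```

View pics/t2.png

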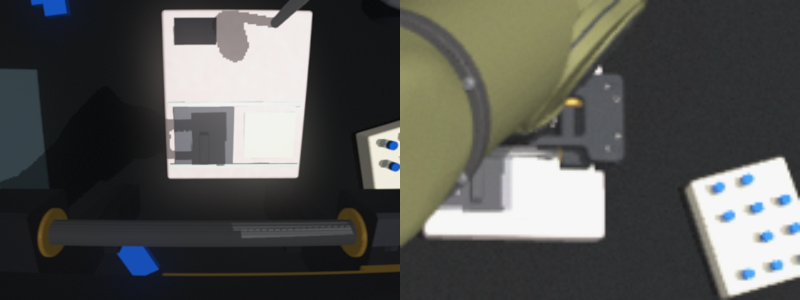

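Cover is on the left, and the bare white window shows at wrist pixel about (434,214). Now moving to the plate while turning.

{"method": "play_rows", "body": {
  "commands": [
    {"delta_rot": [0, 0, -0.05], "travel": [0, 0, -0.35], "gripper": 1},
    {"delta_rot": [0, 0, -0.1], "travel": [-0.1, -0.3, -0.35], "gripper": 1},
    {"delta_rot": [0, 0, -0.15], "travel": [-0.2, -0.6, -0.35], "gripper": 1},
    {"delta_rot": [0, 0, -0.2], "travel": [-0.25, -1, -0.35], "gripper": 1},
    {"delta_rot": [0, 0, -0.26], "travel": [-0.25, -1, -0.35], "gripper": 1},
    {"delta_rot": [0, 0, -0.32], "travel": [-0.25, -1, -0.35], "gripper": 1},
    {"delta_rot": [0, 0, -0.38], "travel": [-0.25, -1, -0.35], "gripper": 1},
    {"delta_rot": [0, 0, -0.44], "travel": [-0.25, -1, -0.35], "gripper": 1},
    {"delta_rot": [0, 0, -0.5], "travel": [-0.25, -1, -0.35], "gripper": 1},
    {"delta_rot": [0, 0, -0.5], "travel": [-0.25, -1, -0.35], "gripper": 1}
  ]
}}

```text
clock: 11.78
tool_pos: [0.5261, -0.0276, 0.2469]
eef_rot: [0.72, 0.694, -0.0, -0.001]
contact_force: [0.9, 0.5, 0.9]
opening: 1.001
```

```bash
python3 -c "
from go import go
go([.49,.151,.25],112.8)"
```

```text
t 11.78 pos [ 0.5261 -0.0276  0.2469] psi -2.05 q [-0.12  0.55  0.14  1.86 -0.11  0.74  0.04] F [0.9 0.5 0.9]
travel [ 1.1815 -0.2831 -0.0194] rot [-1.000e-04 -7.000e-04 -6.381e-01]
```

{"method": "play_rows", "body": {
  "commands": [
    {"delta_rot": [0, 0, -0.055], "travel": [0.25, -0.07, 0], "gripper": 1},
    {"delta_rot": [0, 0, -0.11], "travel": [0.5, -0.14, 0], "gripper": 1},
    {"delta_rot": [0, 0, -0.165], "travel": [0.75, -0.21, 0], "gripper": 1},
    {"delta_rot": [0, 0, -0.22], "travel": [1, -0.283, 0], "gripper": 1},
    {"delta_rot": [0, 0, -0.275], "travel": [1, -0.283, 0], "gripper": 1},
    {"delta_rot": [0, 0, -0.33], "travel": [1, -0.283, 0], "gripper": 1},
    {"delta_rot": [0, 0, -0.385], "travel": [1, -0.283, 0], "gripper": 1},
    {"delta_rot": [0, 0, -0.44], "travel": [1, -0.283, 0], "gripper": 1},
    {"delta_rot": [0, 0, -0.495], "travel": [1, -0.283, 0], "gripper": 1},
    {"delta_rot": [0, 0, -0.55], "travel": [1, -0.283, 0], "gripper": 1},
    {"delta_rot": [0, 0, -0.605], "travel": [1, -0.283, 0], "gripper": 1},
    {"delta_rot": [0, 0, -0.638], "travel": [1, -0.283, 0], "gripper": 1}
  ]
}}

```text
clock: 13.28
tool_pos: [0.4888, 0.1236, 0.247]
eef_rot: [-0.198, 0.98, 0.0, -0.001]
contact_force: [-0.3, 0.4, -0.2]
opening: 0.997
```

```bash
python3 - <<'E'
from meas import *
from go import go
go([.49,.151,.10],112.8)
s=viewer.snapshot('wrist'); np.savez('w3',**s)
px=proj(s,[[.4567,.1371,.014],[.49,.151,.014],[.4217,.1224,.014]]); print(px)
im=s['color'].copy()
for p in px: cv2.circle(im,tuple(int(i) for i in p),3,(255,0,0),-1)
save('w3',im)
for l in ['plate','plate_frosted','plate_clear']:
    for d in viewer.pinpoint('wrist',l)[:3]: print(l,d['conf'],d['at'],at_z(s,[d['at']],.004 if l=='plate' else .014))
(x,y,w,h,a,P),g,_,t=plate_pose(s,px[0],win=150); print(x,y,w,h,a,t,g.sum())
E
```

```text
t 13.28 pos [0.4888 0.1236 0.247 ] psi 112.89 q [-0.05  0.55 -0.45  1.9   0.33  0.76  1.29] F [-0.3  0.4 -0.2]
travel [-0.0798  0.1651  0.9801] rot [ 0.0001 -0.0005  0.0005]
[[347.7729 191.785 ]
 [347.0808 228.6176]
 [348.4215 151.2451]]
plate 0.96 [352.3, 195.3] [[0.4589 0.1436 0.004 ]]
plate 0.81 [179.7, 46.0] [[ 0.3944 -0.0578  0.004 ]]
plate 0.53 [138.6, 411.6] [[0.7862 0.0152 0.004 ]]
plate_frosted 0.69 [183.0, 91.7] [[ 0.4312 -0.0384  0.014 ]]
plate_frosted 0.68 [348.8, 155.2] [[0.4249 0.1242 0.014 ]]
plate_clear 0.82 [350.4, 232.5] [[0.4923 0.1556 0.014 ]]
plate_clear 0.8 [127.1, 441.2] [[0.823  0.0154 0.014 ]]
plate_clear 0.75 [169.2, 0.9] [[ 0.3636 -0.0745  0.014 ]]
0.48691943359375 0.15637504577636718 194.22491455078125 254.09304809570312 85.67705535888672 141.0 29772
```

View pics/w3.png

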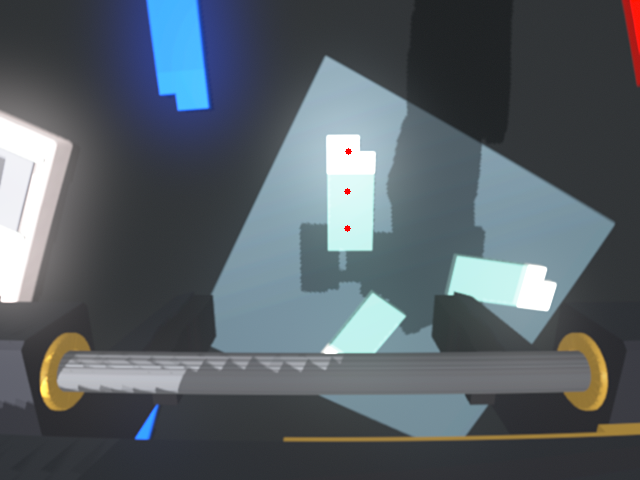

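Wrist view: the label-up plate spans cols 327–375, rows 135–250, frosted end up with its notch at top right (367,143). It is aligned with the jaws, offset about 2.5 mm from the top-camera estimate (I'll split the difference). Descending.

{"method": "play_rows", "body": {
  "commands": [
    {"delta_rot": [0, 0, 0], "travel": [-0.04, 0.09, 0.25], "gripper": 1},
    {"delta_rot": [0, 0, 0], "travel": [-0.078, 0.178, 0.55], "gripper": 1},
    {"delta_rot": [0, 0, 0], "travel": [-0.078, 0.178, 0.85], "gripper": 1},
    {"delta_rot": [0, 0, 0], "travel": [-0.078, 0.178, 1], "gripper": 1},
    {"delta_rot": [0, 0, 0], "travel": [-0.078, 0.178, 1], "gripper": 1}
  ]
}}

```text
clock: 14.1
tool_pos: [0.4885, 0.1527, 0.0963]
eef_rot: [-0.198, 0.98, -0.001, -0.002]
contact_force: [1.1, 0.3, -0.1]
opening: 1.002
```

{"method": "play_rows", "body": {
  "commands": [
    {"delta_rot": [0, 0, 0], "travel": [0, 0, 0.2], "gripper": 1},
    {"delta_rot": [0, 0, 0], "travel": [0, 0, 0.4], "gripper": 1},
    {"delta_rot": [0, 0, 0], "travel": [0, 0, 0.48], "gripper": 1},
    {"delta_rot": [0, 0, 0], "travel": [0, 0, 0.48], "gripper": 1},
    {"delta_rot": [0, 0, 0], "travel": [0, 0, 0.48], "gripper": 1}
  ]
}}

```text
clock: 14.72
tool_pos: [0.4903, 0.1533, 0.0268]
eef_rot: [-0.198, 0.98, 0.0, 0.001]
contact_force: [0.4, -0.3, -0.4]
opening: 0.999
```

```bash
python3 -c "
from go import go
go([.4892,.1528,.0075],112.8)"
```

```text
t 14.72 pos [0.4903 0.1533 0.0268] psi 112.87 q [-0.3   0.91 -0.16  2.03  0.57  0.24  1.02] F [ 0.4 -0.3 -0.4]
travel [8.500e-03 1.000e-04 1.288e-01] rot [0.     0.0006 0.0004]
```

{"method": "play_rows", "body": {
  "commands": [
    {"delta_rot": [0, 0, 0], "travel": [0.008, 0, 0.05], "gripper": 1},
    {"delta_rot": [0, 0, 0], "travel": [0.008, 0, 0.1], "gripper": 1},
    {"delta_rot": [0, 0, 0], "travel": [0.008, 0, 0.125], "gripper": 1},
    {"delta_rot": [0, 0, 0], "travel": [0.008, 0, 0.125], "gripper": 1},
    {"delta_rot": [0, 0, 0], "travel": [0.008, 0, 0.125], "gripper": 1}
  ]
}}

```text
clock: 15.35
tool_pos: [0.4885, 0.1526, 0.007]
eef_rot: [-0.199, 0.98, 0.0, 0.0]
contact_force: [-0.1, 0.0, 0.1]
opening: 1.002
```

{"method": "play_rows", "body": {
  "commands": [
    {"delta_rot": [0, 0, 0], "travel": [0, 0, 0], "gripper": -1},
    {"delta_rot": [0, 0, 0], "travel": [0, 0, 0], "gripper": -1},
    {"delta_rot": [0, 0, 0], "travel": [0, 0, 0], "gripper": -1},
    {"delta_rot": [0, 0, 0], "travel": [0, 0, 0], "gripper": -1},
    {"delta_rot": [0, 0, 0], "travel": [0, 0, 0], "gripper": -1},
    {"delta_rot": [0, 0, 0], "travel": [0, 0, 0], "gripper": -1},
    {"delta_rot": [0, 0, 0], "travel": [0, 0, 0], "gripper": -1},
    {"delta_rot": [0, 0, 0], "travel": [0, 0, 0], "gripper": -1}
  ],
  "force": 50
}}

```text
clock: 16.35
tool_pos: [0.4885, 0.1525, 0.007]
eef_rot: [-0.198, 0.98, 0.0, 0.0]
contact_force: [0.1, -0.1, 1.4]
opening: 0.485
```

{"method": "play_rows", "body": {
  "commands": [
    {"delta_rot": [0, 0, 0], "travel": [0, 0, -0.1], "gripper": -1},
    {"delta_rot": [0, 0, 0], "travel": [0, 0, -0.2], "gripper": -1},
    {"delta_rot": [0, 0, 0], "travel": [0, 0, -0.4], "gripper": -1},
    {"delta_rot": [0, 0, 0], "travel": [0, 0, -0.7], "gripper": -1},
    {"delta_rot": [0, 0, 0], "travel": [0, 0, -1], "gripper": -1},
    {"delta_rot": [0, 0, 0], "travel": [0, 0, -1], "gripper": -1}
  ]
}}

```text
clock: 17.1
tool_pos: [0.4904, 0.1532, 0.1608]
eef_rot: [-0.198, 0.98, 0.001, 0.004]
contact_force: [0.2, -0.5, -3.0]
opening: 0.49
```

```bash
python3 - <<'E'
from meas import *
from go import go
go([.495,-.266,.15],-91.6)
s=viewer.snapshot('wrist'); save('w4',s['color']); np.savez('w4',**s)
E
```

```text
t 17.1 pos [0.4904 0.1532 0.1608] psi 112.86 q [-0.16  0.68 -0.37  1.98  0.45  0.56  1.13] F [ 0.2 -0.5 -3. ]
travel [ 1.0582 -2.587   0.064 ] rot [-0.0033  0.0007 -0.8641]
```

View pics/w4.png

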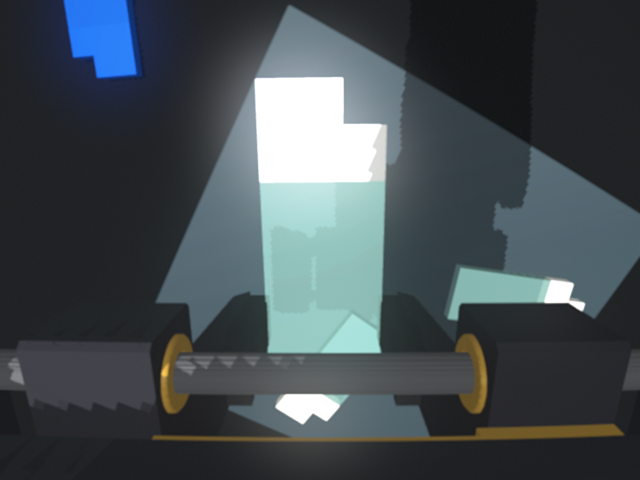

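Plate is held, with the notch at top right of the frosted end as before. Carrying it to the reader with gentle turning.

{"method": "play_rows", "body": {
  "commands": [
    {"delta_rot": [0, 0, 0.04], "travel": [0.04, -0.1, -0.1], "gripper": -1},
    {"delta_rot": [0, 0, 0.08], "travel": [0.08, -0.2, -0.1], "gripper": -1},
    {"delta_rot": [0, 0, 0.12], "travel": [0.13, -0.3, -0.1], "gripper": -1},
    {"delta_rot": [0, 0, 0.16], "travel": [0.17, -0.4, -0.1], "gripper": -1},
    {"delta_rot": [0, 0, 0.2], "travel": [0.21, -0.5, -0.1], "gripper": -1},
    {"delta_rot": [0, 0, 0.24], "travel": [0.25, -0.6, -0.1], "gripper": -1},
    {"delta_rot": [0, 0, 0.28], "travel": [0.29, -0.7, -0.1], "gripper": -1},
    {"delta_rot": [0, 0, 0.32], "travel": [0.33, -0.8, -0.1], "gripper": -1},
    {"delta_rot": [0, 0, 0.36], "travel": [0.37, -0.9, -0.1], "gripper": -1},
    {"delta_rot": [0, 0, 0.4], "travel": [0.41, -1, -0.1], "gripper": -1},
    {"delta_rot": [0, 0, 0.44], "travel": [0.41, -1, -0.1], "gripper": -1},
    {"delta_rot": [0, 0, 0.48], "travel": [0.41, -1, -0.1], "gripper": -1}
  ]
}}

```text
clock: 18.65
tool_pos: [0.489, -0.0101, 0.1709]
eef_rot: [0.528, 0.849, -0.001, -0.001]
contact_force: [-0.1, 0.9, -0.2]
opening: 0.491
```

```bash
python3 -c "
from go import go
go([.495,-.266,.15],-91.6)"
```

```text
t 18.65 pos [ 0.489  -0.0101  0.1709] psi 26.23 q [-0.08  0.63  0.01  2.04 -0.01  0.48  0.39] F [-0.1  0.9 -0.2]
travel [-1.5482 -0.7174  0.1402] rot [-0.0008  0.0008  0.6546]
```

{"method": "play_rows", "body": {
  "commands": [
    {"delta_rot": [0, 0, 0.05], "travel": [-0.1, -0.05, 0], "gripper": -1},
    {"delta_rot": [0, 0, 0.1], "travel": [-0.2, -0.09, 0], "gripper": -1},
    {"delta_rot": [0, 0, 0.15], "travel": [-0.3, -0.14, 0], "gripper": -1},
    {"delta_rot": [0, 0, 0.2], "travel": [-0.4, -0.19, 0], "gripper": -1},
    {"delta_rot": [0, 0, 0.25], "travel": [-0.5, -0.23, 0], "gripper": -1},
    {"delta_rot": [0, 0, 0.3], "travel": [-0.6, -0.28, 0], "gripper": -1},
    {"delta_rot": [0, 0, 0.35], "travel": [-0.7, -0.33, 0], "gripper": -1},
    {"delta_rot": [0, 0, 0.4], "travel": [-0.8, -0.37, 0], "gripper": -1},
    {"delta_rot": [0, 0, 0.45], "travel": [-0.9, -0.42, 0], "gripper": -1},
    {"delta_rot": [0, 0, 0.5], "travel": [-1, -0.46, 0], "gripper": -1},
    {"delta_rot": [0, 0, 0.55], "travel": [-1, -0.46, 0], "gripper": -1},
    {"delta_rot": [0, 0, 0.6], "travel": [-1, -0.46, 0], "gripper": -1}
  ]
}}

```text
clock: 20.15
tool_pos: [0.4941, -0.1745, 0.1708]
eef_rot: [0.997, 0.071, -0.002, -0.0]
contact_force: [-0.0, 0.2, -2.7]
opening: 0.489
```

```bash
python3 -c "
from go import go
go([.495,-.266,.15],-91.6)"
```

```text
t 20.15 pos [ 0.4941 -0.1745  0.1708] psi -81.83 q [-0.04  0.72  0.5   1.96 -0.58  0.62 -0.59] F [-0.   0.2 -2.7]
travel [-0.0802  0.6048  0.1385] rot [-0.0001  0.001   0.0543]
```

{"method": "play_rows", "body": {
  "commands": [
    {"delta_rot": [0, 0, 0.03], "travel": [-0.04, 0.3, 0], "gripper": -1},
    {"delta_rot": [0, 0, 0.0543], "travel": [-0.08, 0.6, 0], "gripper": -1},
    {"delta_rot": [0, 0, 0.0543], "travel": [-0.08, 0.605, 0], "gripper": -1},
    {"delta_rot": [0, 0, 0.0543], "travel": [-0.08, 0.605, 0], "gripper": -1}
  ]
}}

```text
clock: 20.65
tool_pos: [0.496, -0.265, 0.1708]
eef_rot: [1.0, -0.011, -0.001, -0.001]
contact_force: [-0.4, 0.3, -1.4]
opening: 0.484
```

```bash
python3 - <<'E'
from meas import *
from go import go
go([.495,-.268,.08],-91.6)
s=viewer.snapshot('wrist'); t=viewer.snapshot('top'); np.savez('w5',**s); np.savez('t5',**t)
save('w5',s['color']); save('t5',cv2.resize(t['color'][160:280,340:500],None,fx=5,fy=5,interpolation=cv2.INTER_NEAREST))
for n,i in (('wrist',s),('top',t)):
    for l in ['plate_frosted','plate_clear','window']:
        for d in viewer.pinpoint(n,l)[:1]: print(n,l,d['conf'],d['at'],at_z(i,[d['at']],.03 if l=='window' else .175),by_depth(i,[d['at']]))
E
```

```text
t 20.65 pos [ 0.496  -0.265   0.1708] psi -91.25 q [ 0.1   0.77  0.54  1.84 -0.59  0.7  -0.6 ] F [-0.4  0.3 -1.4]
travel [-0.0048  0.021   0.6053] rot [-0.0005  0.0009  0.002 ]
wrist plate_frosted 0.96 [68.3, 316.6] [[ 0.4988 -0.161   0.175 ]] [[ 0.5308 -0.2143  0.2475]]
wrist plate_clear 0.86 [323.2, 332.3] [[ 0.4905 -0.2634  0.175 ]] [[ 0.4926 -0.2635  0.1791]]
top plate_frosted 0.81 [297.5, 157.2] [[ 0.6862 -0.0127  0.175 ]] [[0.7507 0.0004 0.0068]]
top plate_clear 0.97 [152.2, 360.5] [[0.2402 0.2938 0.175 ]] [[0.2245 0.3611 0.0097]]
```

View pics/w5.png

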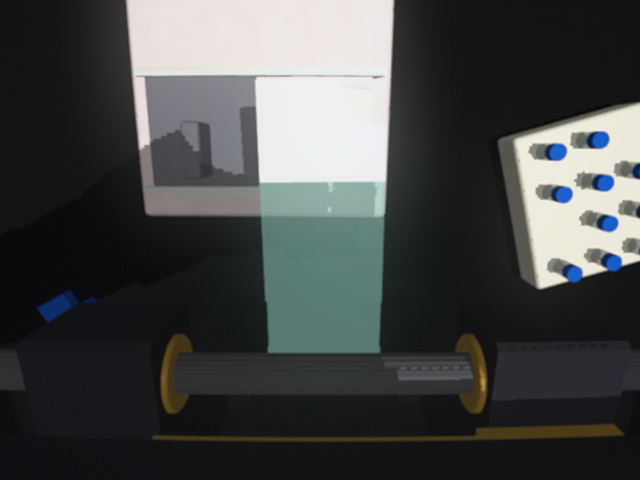

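View pics/t5.png

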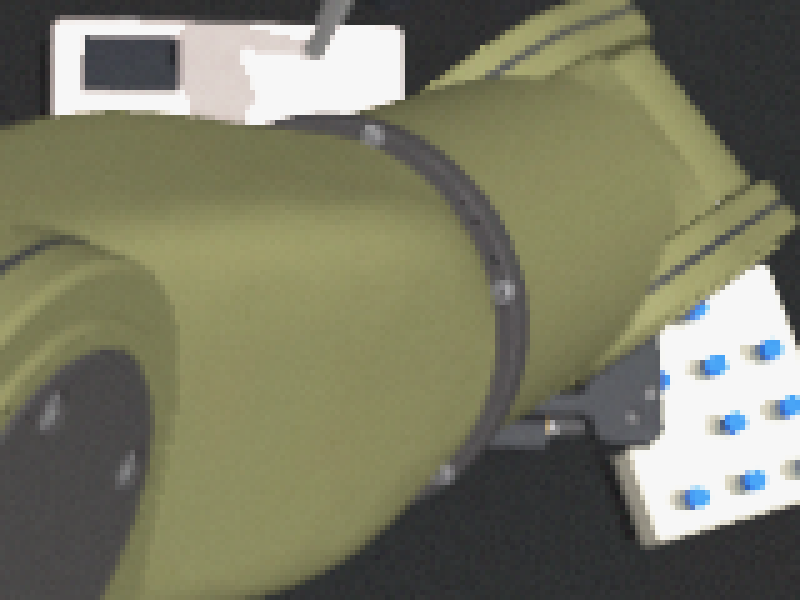

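Wrist view: the plate is straight above the window, with frosted rows 78–182, cover open at left (200,130), and reader front corners at (146,214) and (385,214). The top view is blocked by the arm. Computing the offsets from the wrist images.

```bash
python3 - <<'E'
from meas import *
np.set_printoptions(precision=4,suppress=True)
st=r.get_state(); w4=dict(np.load('w4.npz')); w5=dict(np.load('w5.npz'))
T=R.from_quat(st['eef_rot']); tp=st['tool_pos']
camR=T.inv()*att(w5); camp=T.inv().apply(np.array(w5['origin'])-tp); print('cam in tool',camp,camR.as_euler('xyz',degrees=True))
# plate in tool frame from w4 : z of frosted by depth
def tool(P,s): # world->tool using that frame's camera pose
    return camR.apply(att(s).inv().apply(np.atleast_2d(P)-np.array(s['origin'])))+camp
pts=[(270,95),(330,95),(270,150),(330,150),(270,172),(360,172),(300,120)]
for n,s in (('w4',w4),('w5',w5)):
    print(n,'frost pts tool\n',tool(by_depth(s,pts),s))
# sharp edges in w4: boundary & far edge, at tool depth of face
v=w4['color'].astype(int); 
col=v[60:200,300].sum(1); print('far edge row',60+np.diff(col).argmax()); sat=v[:,300].max(1)-v[:,300].min(1); print('sat',sat[174:190])
zt=np.median(tool(by_depth(w4,pts),w4)[:,2])
def on_face(s,px,zt):
    d=ray(s,px); d=camR.apply(att(s).inv().apply(d)); return camp+d*((zt-camp[2])/d[:,2])[:,None]
print('zt',zt,'corners/boundary tool',on_face(w4,[(255.5,78),(343,78),(259.5,182),(385.5,182),(386,125),(300,182),(300,78)],zt))
# window in w2
w=cv2.imread('pics/w2.png')[:,:,::-1].astype(int).min(2)
s2=dict(w5); p2=np.array([.5611,-.1795,.1988]); T2=R.from_quat([1,-.017,.004,.001])
s2['origin']=p2+T2.apply(camp); s2['attitude']=(T2*camR).as_quat()
print('w2 row',w[214,360:490]); print('w2 col',w[160:275,440])
E
```

```text
cam in tool [ 0.0645 -0.0016 -0.1452] [165.0584  -0.1195  90.0373]
w4 frost pts tool
 [[ 0.0816 -0.0199 -0.0051]
 [ 0.0813  0.0003 -0.0069]
 [ 0.0636 -0.0204 -0.0054]
 [ 0.0635  0.0004 -0.0062]
 [ 0.0561 -0.0206 -0.0056]
 [ 0.056   0.0109 -0.0055]
 [ 0.0735 -0.0099 -0.0052]]
w5 frost pts tool
 [[ 0.0815 -0.0197 -0.006 ]
 [ 0.0815  0.0003 -0.0053]
 [ 0.0635 -0.0204 -0.005 ]
 [ 0.0635  0.0004 -0.0049]
 [ 0.0561 -0.0205 -0.006 ]
 [ 0.056   0.0109 -0.0053]
 [ 0.0645 -0.0016 -0.1452]]
far edge row 76
sat [ 0  0  0  0  0  0  0  0 12 29 36 35 36 37 36 36]
zt -0.005458114386624524 corners/boundary tool [[ 0.087  -0.0245 -0.0055]
 [ 0.0869  0.0046 -0.0055]
 [ 0.0526 -0.0244 -0.0055]
 [ 0.0526  0.0199 -0.0055]
 [ 0.0718  0.0194 -0.0055]
 [ 0.0526 -0.0102 -0.0055]
 [ 0.0869 -0.0097 -0.0055]]
w2 row [ 92  98 117 135 141 141 141 140 141 140 141 140 145 173 215 231 233 233
 232 232 232 232 232 232 232 232 232 232 231 224 219 229 236 237 236 237
 237 237 238 237 237 237 238 237 238 238 237 237 237 237 238 237 238 238
 238 238 237 238 238 238 238 238 238 238 238 238 238 237 237 238 238 238
 238 238 238 238 238 237 237 237 237 237 237 237 236 237 237 236 236 236
 236 236 236 236 236 236 236 236 236 236 236 236 236 236 236 236 236 236
 236 236 236 235 235 234 235 235 235 236 236 236 235 232 217 165 100  54
  47  48  48  46]
w2 col [238 236 233 231 236 239 239 237 238 237 237 236 235 235 235 235 235 234
 233 234 237 238 238 239 238 238 238 239 238 238 238 238 238 238 238 238
 238 238 238 238 238 238 238 237 238 238 238 238 238 238 237 238 238 238
 237 237 237 236 236 237 236 236 236 237 237 236 237 236 236 236 236 236
 236 236 236 236 236 236 236 235 235 235 236 235 236 236 235 235 235 235
 235 232 228 229 231 231 230 230 232 231 216 175 192 228 234 232 231 231
 231 230 230 231 231 230 231]
```

{"method": "play_rows", "body": {
  "commands": [
    {"delta_rot": [0, 0, 0.002], "travel": [0.01, 0.004, 0.12], "gripper": -1},
    {"delta_rot": [0, 0, 0.002], "travel": [0.01, 0.004, 0.24], "gripper": -1},
    {"delta_rot": [0, 0, 0.002], "travel": [0.01, 0.004, 0.36], "gripper": -1},
    {"delta_rot": [0, 0, 0.002], "travel": [0.01, 0.004, 0.48], "gripper": -1},
    {"delta_rot": [0, 0, 0.002], "travel": [0.01, 0.004, 0.56], "gripper": -1},
    {"delta_rot": [0, 0, 0.002], "travel": [0.01, 0.004, 0.609], "gripper": -1},
    {"delta_rot": [0, 0, 0.002], "travel": [0.01, 0.004, 0.609], "gripper": -1},
    {"delta_rot": [0, 0, 0.002], "travel": [0.01, 0.004, 0.609], "gripper": -1}
  ]
}}

```text
clock: 22.05
tool_pos: [0.4987, -0.267, 0.081]
eef_rot: [1.0, -0.014, 0.0, 0.0]
contact_force: [-0.1, -0.1, -0.8]
opening: 0.491
```

```bash
python3 - <<'E'
from meas import *
from go import go
go([.4975,-.2655,.0795],-91.6)
s=viewer.snapshot('wrist'); np.savez('w6',**s); save('w6',s['color'])
np.savez('st6',**r.get_state())
E
```

```text
t 22.05 pos [ 0.4987 -0.267   0.081 ] psi -91.64 q [ 0.17  0.9   0.42  1.88 -0.7   0.51 -0.52] F [-0.1 -0.1 -0.8]
travel [-0.0083 -0.01    0.01  ] rot [ 0.0001 -0.0003 -0.0002]
```

View pics/w6.png

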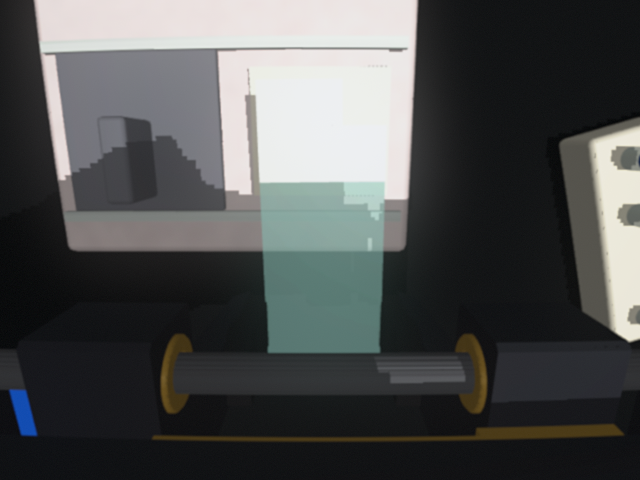

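```bash
python3 - <<'E'
from meas import *
np.set_printoptions(precision=4,suppress=True)
s=dict(np.load('w6.npz')); st=dict(np.load('st6.npz')); T=R.from_quat(st['eef_rot']); tp=st['tool_pos']
g=s['color'].min(2).astype(float)
def tool(px,z): return T.inv().apply(at_z(s,px,z)-tp)[:,:2]
def edge(idx,axis,lo,hi):
    out=[]
    for i in idx:
        p=g[i,lo:hi] if axis==0 else g[lo:hi,i]
        d=np.abs(np.diff(p)); w=d*(d>.4*d.max()); e=lo+.5+(w*np.arange(len(d))).sum()/w.sum()
        out.append((e,i) if axis==0 else (i,e))
    return np.array(out)
def line(E,z=.03):
    v=cv2.fitLine(tool(E,z).astype(np.float32),cv2.DIST_HUBER,0,.001,.001).ravel(); return v[2:],v[:2]
Rt=line(edge(range(90,200),0,396,425)); Lf=line(edge(list(range(60,200,2)),0,38,68)); Fr=line(edge(list(range(90,235,3)),1,240,258))
def X(a,b): t=np.linalg.solve(np.c_[a[1],-b[1]],b[0]-a[0]); return a[0]+t[0]*a[1]
a,b=X(Lf,Fr),X(Rt,Fr); print('front corners tool',a,b,'width',np.linalg.norm(a-b),'dirs',[np.degrees(np.arctan2(l[1][1],l[1][0])).round(2) for l in (Rt,Lf,Fr)])
u=(b-a)/np.linalg.norm(b-a); n=np.array([u[1],-u[0]]); n*=np.sign(n[0])
print('window from corners', (a+b)/2+45e-3*u+60e-3*n)
print('window visible corners',tool([(248.5,66.5),(390,66.5)],.03), 'white/shadow L edge',)
print('top edge cols',g[55:80,300]); print('row72',g[72,235:262],g[72,375:420])
print('cover',tool([(219,50),(225,210)],.034)); print('world win',at_z(s,proj(s,T.apply(np.r_[(a+b)/2+45e-3*u+60e-3*n,-(tp[2]-.03)*-1])[None]+tp),.03))
z=s['z_map']; P=by_depth(s,[(270,95),(330,95),(270,150),(330,150),(270,172),(360,172),(300,100)]); print(T.inv().apply(P-tp))
E
```

```text
front corners tool [ 0.0135 -0.1383] [0.0134 0.0411] width 0.1793945 dirs [np.float32(0.02), np.float32(3.24), np.float32(-89.98)]
window from corners [ 0.0734 -0.0036]
window visible corners [[ 0.1025 -0.0364]
 [ 0.1025  0.0298]] white/shadow L edge
top edge cols [230. 229. 230. 229. 230. 229. 230. 230. 230. 230. 230. 231. 232. 233.
 233. 233. 232. 232. 232. 233. 233. 233. 233. 234. 237.]
row72 [226. 226. 227. 226. 227. 226. 227. 227. 226. 227. 228. 226. 209. 190.
 215. 229. 230. 230. 229. 230. 229. 230. 230. 230. 230. 230. 230.] [233. 233. 233. 233. 233. 234. 233. 233. 234. 233. 234. 234. 233. 234.
 234. 233. 232. 232. 231. 232. 232. 231. 231. 232. 231. 231. 231. 231.
 231. 231. 231. 231. 230. 229. 227. 224. 221. 211. 187. 137.  78.  46.
  44.  44.  45.]
cover [[ 0.109  -0.049 ]
 [ 0.0354 -0.0503]]
world win [[ 0.5723 -0.2656  0.03  ]]
[[ 0.0825 -0.0192 -0.0069]
 [ 0.0824  0.0009 -0.0074]
 [ 0.0645 -0.0199 -0.0063]
 [ 0.0645  0.0009 -0.0074]
 [ 0.057  -0.0201 -0.0063]
 [ 0.0571  0.0114 -0.0077]
 [ 0.0809 -0.0092 -0.0068]]
```

The wrist camera sees the plate and window together: in tool axes the window centre is at (73, -3.4) mm and the frosted centre at (69.8, -2.2) mm. That calls for a nudge of about +3 mm x, -1 mm y.

{"method": "play_rows", "body": {
  "commands": [
    {"delta_rot": [0, 0, 0], "travel": [0.01, -0.004, 0.004], "gripper": -1},
    {"delta_rot": [0, 0, 0], "travel": [0.018, -0.008, 0.007], "gripper": -1},
    {"delta_rot": [0, 0, 0], "travel": [0.018, -0.008, 0.007], "gripper": -1},
    {"delta_rot": [0, 0, 0], "travel": [0.018, -0.008, 0.007], "gripper": -1},
    {"delta_rot": [0, 0, 0], "travel": [0.018, -0.008, 0.007], "gripper": -1},
    {"delta_rot": [0, 0, 0], "travel": [0.018, -0.008, 0.007], "gripper": -1}
  ]
}}

```text
clock: 22.85
tool_pos: [0.5011, -0.2657, 0.0795]
eef_rot: [1.0, -0.014, -0.0, -0.0]
contact_force: [-1.5, -0.7, -1.2]
opening: 0.487
```

```bash
python3 - <<'E'
from meas import *
from go import go
np.set_printoptions(precision=4,suppress=True)
go([.5,-.266,.0795],-91.6)
s=viewer.snapshot('wrist'); st=r.get_state(); T=R.from_quat(st['eef_rot']); tp=st['tool_pos']
g=s['color'].astype(int).min(2)
c=viewer.snapshot('scene'); save('s7',cv2.resize(c['color'][200:340,180:340],None,fx=4,fy=4,interpolation=cv2.INTER_CUBIC))
sat=s['color'].astype(int).max(2)-g; print('boundary row',175+np.diff(sat[175:190,300]).argmax(),'window left edge cols row72',235+g[72,235:262].argmin(), 'front row',[240+np.abs(np.diff(g[240:262,k])).argmax() for k in (120,160,200)])
t=viewer.snapshot('top'); 
(x,y,w,h,a,P)=rect(t,viewer.outline_of('top','turned')[0]['pixels'],.014); print([np.array(d['at']).round(1) for d in viewer.pinpoint('top','turned')],st['qd'].round(3),st['opening'])
E
```

```text
t 22.85 pos [ 0.5011 -0.2657  0.0795] psi -91.64 q [ 0.17  0.9   0.42  1.88 -0.7   0.51 -0.53] F [-1.5 -0.7 -1.2]
travel [-0.0074  0.0025  0.0002] rot [-0.      0.     -0.0002]
boundary row 181 window left edge cols row72 250 front row [np.int64(255), np.int64(255), np.int64(255)]
[array([219.8, 212.8]), array([170.9, 261.2])] [ 0.001  0.    -0.002  0.     0.001  0.001 -0.   ] 0.48821580853564417
```

View pics/s7.png

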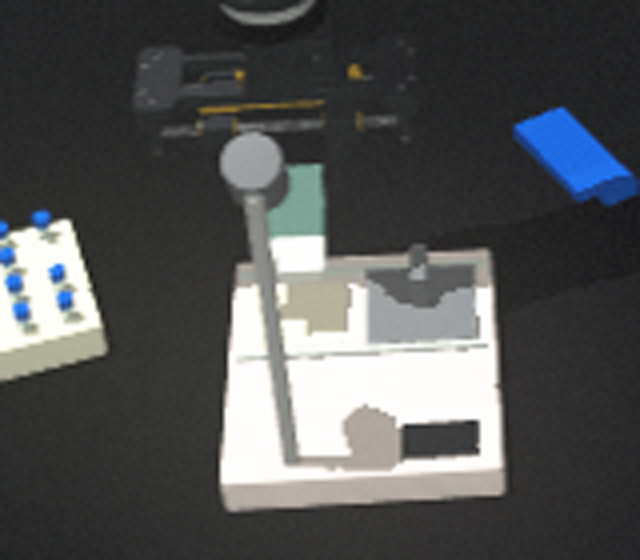

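```bash
python3 - <<'E'
from meas import *
np.set_printoptions(precision=4,suppress=True)
s=viewer.snapshot('scene')
f=lambda L:[(180+u/4-.4,200+v/4-.4) for u,v in L]
C=at_z(s,f([(222,487),(505,470),(490,250),(240,262)]),.03)[:,:2]; o=C.mean(0); print('reader corners',C,o)
u=((C[0]-C[3])+(C[1]-C[2])); u/=np.linalg.norm(u); v=np.array([-u[1],u[0]]); print('window',o-.045*u-.045*v)
b=at_z(s,f([(300,234),(325,234),(325,205),(325,268)]),.085); print('boundary, right edge',b)
print('frost centre est x', b[0,0]+.017,' y', b[1:3,1].mean()-.022)
E
```

```text
reader corners [[ 0.7258 -0.315 ]
 [ 0.7305 -0.1366]
 [ 0.5215 -0.1311]
 [ 0.5143 -0.3071]] [ 0.623  -0.2225]
window [ 0.5766 -0.266 ]
boundary, right edge [[ 0.5525 -0.2599  0.085 ]
 [ 0.5544 -0.2431  0.085 ]
 [ 0.5242 -0.2427  0.085 ]
 [ 0.5886 -0.2435  0.085 ]]
frost centre est x 0.5694742798308182  y -0.2649086275347017
```

{"method": "play_rows", "body": {
  "commands": [
    {"delta_rot": [0, 0, 0], "travel": [0.008, 0, 0], "gripper": -1},
    {"delta_rot": [0, 0, 0], "travel": [0.008, 0, 0], "gripper": -1},
    {"delta_rot": [0, 0, 0], "travel": [0.008, 0, 0], "gripper": -1},
    {"delta_rot": [0, 0, 0], "travel": [0.008, 0, 0], "gripper": -1},
    {"delta_rot": [0, 0, 0], "travel": [0.008, 0, 0], "gripper": -1},
    {"delta_rot": [0, 0, 0], "travel": [0.008, 0, 0], "gripper": -1},
    {"delta_rot": [0, 0, 0], "travel": [0.008, 0, 0], "gripper": -1},
    {"delta_rot": [0, 0, 0], "travel": [0.008, 0, 0], "gripper": -1}
  ]
}}

```text
clock: 24.15
tool_pos: [0.5023, -0.2656, 0.0795]
eef_rot: [1.0, -0.014, -0.0, -0.0]
contact_force: [0.4, 0.3, -1.3]
opening: 0.487
```

```bash
python3 -c "
from go import go
from plant import r
go([.5,-.266,.0795],-91.6)
s=r.get_state(); print(s['qd'].round(3),s['opening'])
print(r.finish_job())"
```

```text
t 24.15 pos [ 0.5023 -0.2656  0.0795] psi -91.64 q [ 0.17  0.9   0.42  1.88 -0.7   0.52 -0.53] F [ 0.4  0.3 -1.3]
travel [-0.0155  0.0028  0.0001] rot [-0.      0.     -0.0002]
[ 0.    -0.     0.001  0.001  0.001 -0.     0.   ] 0.487209027824342
the job is handed in; nothing more can be done
None
```

I handed the job in at 24.2 s with the cover open and the label-up plate held level over the light window.

- **Cover:** I gripped the fin and slid it 84 mm. Pushing further raised the force to about 10 N without moving it, so it was at its stop. The wrist picture afterwards showed the window bare.
- **Plate:** I picked up the plate whose notch is on the right seen with the frosted end pointing away, gripping it by its clear end. It is label up, with the frosted end pointing at the mast. Its underside is about 45 mm above the window and its upper face about 55 mm.
- **Last checks:** The arm was still, with no outside force beyond about 1.4 N, and the plate was square to the reader within about 0.3°. In the last full plate measurement, just before the final two small moves, the depth readings across the frosted field agreed within about 1.5 mm.
- **Centring:** By the wrist camera, after those two moves, the frosted end should be centred within about 1 mm. I did not take another picture after the last 1.2 mm move.
- **Disagreement along the mast direction:** The cameras differed by several millimetres.
  - The top camera put the plate about 3 mm too far forward before the final moves (about 6 mm by its reckoning now).
  - The scene camera put it about 5–7 mm short before the last 1.2 mm move.
  - I followed the wrist camera because it sees the plate and window together.
- **Other objects:** I did not touch the two face-down plates on purpose. The top camera still found them at their old places, within detection error. I did not re-measure the bottle or the vial rack.

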